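# Hold the lid press down on the honey jar

## Robot

A 6-joint arm with a two-finger parallel gripper is mounted at the origin on a cart in front of the work surface, level with it; the furniture and walls round the work are solid. World frame = base frame: x ahead of the robot, y to its left, z up, the work surface at z = 0. Lengths are in m, angles in rad, forces in N, time in s.
With the tool pointing down it reaches from about 0.275 to 1 m from the base axis. Payload 8.4 kg.
Tool frame: the origin (TCP) lies on the centre line of the jaws, within the pads' length; the fingertips stand 17 mm ahead of it and the grasp point (between the pads) lies 2 mm behind it (bot.tcp_to_tips is the z of the fingertips in the tool frame, in m); z points along the fingers, y is the line along which they close (so a half turn about z gives the same grasp; the last joint's range is limited). The gripper opens to 85 mm and grips with 20 to 120 N. Pads are 22 mm wide; open, the fingers measure 114 mm over their backs; the gripper's body (76 mm by 85 mm) begins 54 mm behind the grasp point. The pads swing forward as they close: fully open they stand 13 mm farther back than shut.
Start: joints at [1.161, 0.353, 1.633, -0, 1.155, -0.002], TCP at [0.248, 0.574, 0.248] pointing down, gripper open.
Joint ranges: [-2.63, 2.63], [-0.92, 2.1], [0.06, 2.66], [-1.3, 4.44], [0, 2.69], [-3.02, 3.02]. Speed limits (rad/s): [2.22, 2.22, 2.79, 3.14, 3.14, 3.14].

## Interface

Orientations are given as a unit quaternion [x, y, z, w].
In Python, from workcell import bot, hand, kinematics, get_obs, vision, hand_in gives the robot as it stands. The module is installed in compiled form; this text tells all that it offers. Calls block until the motion is done:
- bot.reach(position, orientation): joint-space move of the TCP to a pose.
- bot.servo_line(position, ori=None, velocity=0.15): straight line of the TCP; ori=None keeps the orientation; velocity is the mean speed in m/s.
- bot.goto_joints(angles): joint-space move.
- hand.move_gripper(opening, strength=None): finger opening in m; strength is the grip in N (None keeps the last); returns when the fingers have stopped.
- bot.dwell(seconds).
- kinematics.solve_ik(position, orientation): joint angles nearest the present ones, or None.
- get_obs(): the state.
- vision.read_camera(name): name is "side" or "top"; returns a dict with "frame" (480x640x3 uint8, red, green, blue), "intrinsics" (3x3 intrinsics, pixels), "view" (4x4, takes a point from world to camera coordinates). Camera axes: x right, y down, z forward; pixel columns grow to the right and rows downward; lengths in m; the calibration is good to about 2 mm. A picture is of the moment at which its call begins. There is no depth.
A pose or a line that the arm cannot do raises bot.IKError and nothing moves.
- hand_in(): hands the job in; it is judged then, once.
The state is a dict: "time_s": time; "joint_pos": joint angles; "joint_vel": joint speeds; "joint_efforts": joint torques, N m; "position": TCP position; "orientation": TCP orientation; "wrist_force": force on the tool from outside, world axes, zero at the start; "ft_torque": the same for the moment, N m; "gripper_width": finger opening in m; "grip_force": force on a finger pad.
Only numpy, scipy, OpenCV 4.12 (cv2) and the standard library are available. Lean on these libraries where they do the work, as an engineer would, in place of code of your own. Each camera call takes 0.05 s, during which the arm holds its last target. There are 200 camera calls.

## Task

Three jars stand in the lid press, one under each spring plunger; find the plunger over the wide honey jar and press its knob straight down with the gripper by about 22 mm, until the ring on its stem comes down level with the bushing, so that its pad clamps the jar's lid. Never let it go right down to its stop, and hold it there steadily for at least four seconds: the program finishes while still holding the knob down. Leave the other two plungers, and do not shift or tip the jars or the things standing about.

Things in the scene. Friction and masses are not known exactly. Their poses are not given: they have to be found in the camera images.
- press: Fixed aluminium lid press. Origin: centre of the underside of its 130 x 372 x 12 mm base; y is the row of three plungers (y = +110, 0, -110 mm), z up. Columns at y = +-168 mm carry a 36 mm wide beam, its top 160 mm above the worktop; a 26 mm bushing round each stem rises to 165 mm. From world x = 0.57 m on, a shelf and cabinets hang under 0.6 m above the worktop: keep the arm in front.
- seat_left (a point): Centre of the jar seat on the base plate at the press's +y end (left seen from the robot), straight below that plunger, 12 mm above the worktop.
- knob_top_left (a point): Centre of the top of the black mushroom knob (50 mm wide, 18 mm high, flat in the middle 28 mm) of the plunger at the press's +y end (left seen from the robot); 217 mm above the worktop at rest, and it goes down with the plunger. Press here, straight down.
- plunger_left (a joint): Travel of the plunger at the press's +y end (left seen from the robot): 0 m up at rest, grows as it is pressed down, 0.030 m at its bottom stop. Its spring always pushes it back up: about 2.6 N at the start of the travel, plus 0.15 N per mm; the cushioned pad adds to that once it meets a lid. A thin dark ring on the stem stands 22 mm above the bushing at rest and so reaches the bushing's top at 0.022 m.
- pad_left: Round 48 mm pad at the lower end of the plunger at the press's +y end (left seen from the robot); origin at the centre of its lower face, 124 mm above the worktop at rest. It is cushioned: it yields upward on the plunger against a spring of 2 N plus 0.8 N per mm. Over the honey jar it meets the lid after 15 mm of plunger travel; at 22 mm the knob pushes back with about 13 N in all.
- seat_mid (a point): Centre of the jar seat on the base plate in the middle, straight below that plunger, 12 mm above the worktop.
- knob_top_mid (a point): Centre of the top of the black mushroom knob (50 mm wide, 18 mm high, flat in the middle 28 mm) of the plunger in the middle; 217 mm above the worktop at rest, and it goes down with the plunger. Press here, straight down.
- plunger_mid (a joint): Travel of the plunger in the middle: 0 m up at rest, grows as it is pressed down, 0.030 m at its bottom stop. Its spring always pushes it back up: about 2.6 N at the start of the travel, plus 0.15 N per mm; the cushioned pad adds to that once it meets a lid. A thin dark ring on the stem stands 22 mm above the bushing at rest and so reaches the bushing's top at 0.022 m.
- pad_mid: Round 48 mm pad at the lower end of the plunger in the middle; origin at the centre of its lower face, 124 mm above the worktop at rest. It is cushioned: it yields upward on the plunger against a spring of 2 N plus 0.8 N per mm. Over the honey jar it meets the lid after 15 mm of plunger travel; at 22 mm the knob pushes back with about 13 N in all.
- seat_right (a point): Centre of the jar seat on the base plate at the press's -y end (right seen from the robot), straight below that plunger, 12 mm above the worktop.
- knob_top_right (a point): Centre of the top of the black mushroom knob (50 mm wide, 18 mm high, flat in the middle 28 mm) of the plunger at the press's -y end (right seen from the robot); 217 mm above the worktop at rest, and it goes down with the plunger. Press here, straight down.
- plunger_right (a joint): Travel of the plunger at the press's -y end (right seen from the robot): 0 m up at rest, grows as it is pressed down, 0.030 m at its bottom stop. Its spring always pushes it back up: about 2.6 N at the start of the travel, plus 0.15 N per mm; the cushioned pad adds to that once it meets a lid. A thin dark ring on the stem stands 22 mm above the bushing at rest and so reaches the bushing's top at 0.022 m.
- pad_right: Round 48 mm pad at the lower end of the plunger at the press's -y end (right seen from the robot); origin at the centre of its lower face, 124 mm above the worktop at rest. It is cushioned: it yields upward on the plunger against a spring of 2 N plus 0.8 N per mm. Over the honey jar it meets the lid after 15 mm of plunger travel; at 22 mm the knob pushes back with about 13 N in all.
- honey_jar: The wide jar: 64 mm diameter, 97 mm high, screw lid. Origin: centre of its underside. It stands on one of the three seats, which one differs from start to start.
- honey_jar_center (a point): Centre of the wide honey jar, half-way up.
- spice_1_center (a point): Centre (half-way up) of one of the two slim spice jars, 45 mm diameter, 106 mm high, standing on the other two seats. To be left alone.
- spice_2_center (a point): Centre (half-way up) of one of the two slim spice jars, 45 mm diameter, 106 mm high, standing on the other two seats. To be left alone.
- mug: Stoneware mug, 117 x 83 x 93 mm, bystander on the worktop to the left; origin under its centre.
- lemon: Lemon, 83 x 58 x 58 mm, bystander on the worktop to the right; origin under its centre.
- garlic: Garlic bulb, 56 mm, bystander on the worktop behind to the left; origin under its centre.

How it is judged:
On the way:
1. the plunger over the honey jar is held 18 to 26 mm down, its pad on the lid, for 4 s without a break (((horizontal distance between honey_jar_center and seat_left below 0.02 m and value of joint plunger_left between 0.018 and 0.026 m and contact force between pad_left and honey_jar above 2.5 N and contact force between the fingers and press above 4 N and value of joint each of plunger_mid, plunger_right below 0.004 m) or (horizontal distance between honey_jar_center and seat_mid below 0.02 m and value of joint plunger_mid between 0.018 and 0.026 m and contact force between pad_mid and honey_jar above 2.5 N and contact force between the fingers and press above 4 N and value of joint each of plunger_left, plunger_right below 0.004 m) or (horizontal distance between honey_jar_center and seat_right below 0.02 m and value of joint plunger_right between 0.018 and 0.026 m and contact force between pad_right and honey_jar above 2.5 N and contact force between the fingers and press above 4 N and value of joint each of plunger_left, plunger_mid below 0.004 m))), for 4 s.
At the end, for the whole second after the job is handed in: The plunger over the honey jar is held 18 to 26 mm down (22 +- 4 mm) by the fingers on its knob (more than 4 N), its pad bears on the jar's lid with more than 2.5 N, the jar stands upright on its seat (within 20 mm, 0.06 rad), and the other two plungers are up (under 4 mm) (((horizontal distance between honey_jar_center and seat_left below 0.02 m and value of joint plunger_left between 0.018 and 0.026 m and contact force between pad_left and honey_jar above 2.5 N and contact force between the fingers and press above 4 N and value of joint each of plunger_mid, plunger_right below 0.004 m) or (horizontal distance between honey_jar_center and seat_mid below 0.02 m and value of joint plunger_mid between 0.018 and 0.026 m and contact force between pad_mid and honey_jar above 2.5 N and contact force between the fingers and press above 4 N and value of joint each of plunger_left, plunger_right below 0.004 m) or (horizontal distance between honey_jar_center and seat_right below 0.02 m and value of joint plunger_right between 0.018 and 0.026 m and contact force between pad_right and honey_jar above 2.5 N and contact force between the fingers and press above 4 N and value of joint each of plunger_left, plunger_mid below 0.004 m)) and angle between honey_jar's own z axis and vertical below 0.06 rad); the arm keeps its last pose, push and grip.
It fails at once if a plunger is pressed to its stop (beyond 28.5 mm) (value of joint any of plunger_left, plunger_mid, plunger_right above 0.0285 m).
It fails at once if a plunger that is not over the honey jar is pressed more than 5 mm ((horizontal distance between honey_jar_center and seat_left above 0.05 m and value of joint plunger_left above 0.005 m) or (horizontal distance between honey_jar_center and seat_mid above 0.05 m and value of joint plunger_mid above 0.005 m) or (horizontal distance between honey_jar_center and seat_right above 0.05 m and value of joint plunger_right above 0.005 m)).
It fails at once if a jar is shifted more than 12 mm (distance of any of honey_jar_center, spice_1_center, spice_2_center from where it was at the start of the episode above 0.012 m).
It fails at once if a bystander is shifted more than 20 mm (distance of any of mug, lemon, garlic from where it was at the start of the episode above 0.02 m).
It also fails if it takes over 35 s, if anything falls off the work surface, if the arm or the gripper's body presses on something with over 40 N, if the wrist force passes 120 N, or if a joint passes its speed limit or range.

## Working session

There is one attempt and no reset: what is moved stays moved. The work goes in short steps, each a Python script; the robot and the scene stay as the last script left them, time stands still between calls to the robot, and variables do not carry over. Pictures are saved under pics/ and viewed, at most 10 in all, crops included, and the job is handed in when it is done.

```bash
mkdir -p pics; python3 - <<'E'
from workcell import *
import cv2,numpy as np
for n in("side","top"):
    c=vision.read_camera(n);cv2.imwrite(f"pics/{n}0.png",c["frame"][:,:,::-1]);print(n,c["intrinsics"].tolist(),np.round(c["view"],4).tolist())
o=get_obs();print({k:np.round(v,3).tolist() for k,v in o.items()},bot.tcp_to_tips)
E
```

```text
side [[486.8934097413419, 0.0, 319.1265718682229], [0.0, 486.8934097413419, 237.79490474412913], [0.0, 0.0, 1.0]] [[0.8907, -0.4545, -0.009, -0.4648], [-0.1851, -0.3447, -0.9203, 0.2452], [0.4151, 0.8214, -0.3912, 1.2943], [0.0, 0.0, 0.0, 1.0]]
top [[494.3339978163118, 0.0, 325.2264917978616], [0.0, 494.3339978163118, 235.83515204830246], [0.0, 0.0, 1.0]] [[0.0039, -1.0, 0.0077, 0.0112], [-0.9851, -0.0051, -0.1719, 0.5202], [0.172, -0.0069, -0.9851, 1.4035], [0.0, 0.0, 0.0, 1.0]]
{'time_s': 0.1, 'joint_pos': [1.161, 0.354, 1.634, -0.0, 1.155, -0.002], 'joint_vel': [-0.0, -0.001, -0.0, -0.001, -0.0, 0.001], 'joint_efforts': [0.001, -60.635, -34.282, 0.0, 0.004, 0.0], 'position': [0.248, 0.573, 0.248], 'orientation': [0.202, 0.979, -0.001, -0.0], 'wrist_force': [-0.931, -0.122, -0.532], 'ft_torque': [-0.017, -0.061, 0.012], 'grip_force': 0.0, 'gripper_width': 0.085} 0.017
```

View pics/side0.png

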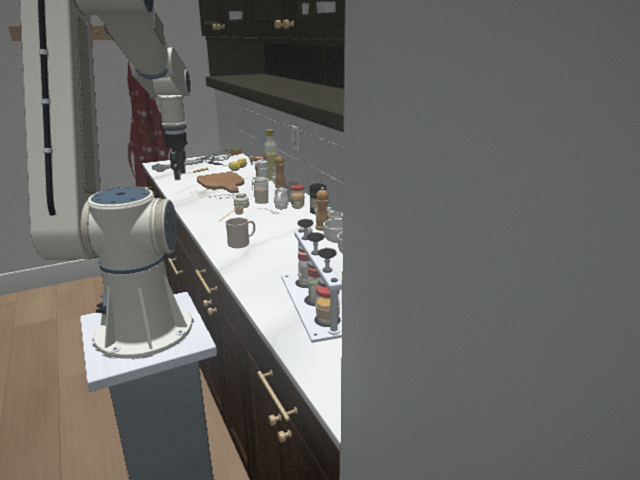

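View pics/top0.png

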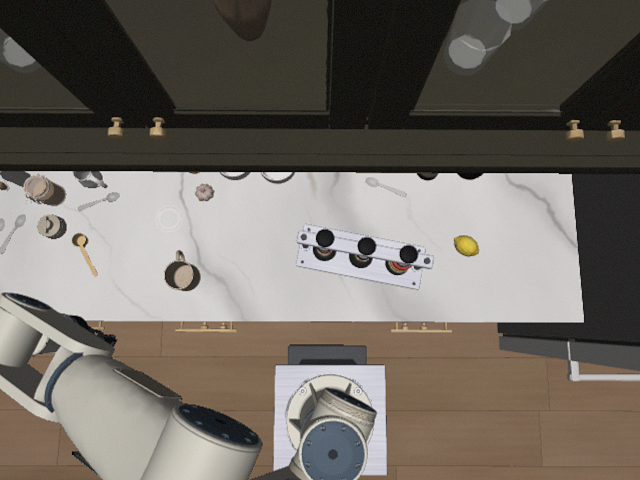

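The side view shows the knobs at about (305,223), (316,238) and (327,254), with jars behind the beam near (303,262), (313,280) and (325,305). The top view shows the knobs at (325,238), (367,246) and (409,254). I'll zoom in and measure.

```bash
cat > h.py <<'E'
from workcell import *
import cv2,numpy as np
def ray(c,u,v,z):
    R,t=np.array(c["view"])[:3,:3],np.array(c["view"])[:3,3]
    o=-R.T@t; d=R.T@np.linalg.solve(c["intrinsics"],[u,v,1]); return o+d*(z-o[2])/d[2]
def px(c,p):
    q=np.array(c["view"])@np.r_[p,1]; q=np.array(c["intrinsics"])@q[:3]; return q[:2]/q[2]
E
python3 - <<'E'
from h import *
s=vision.read_camera("side");t=vision.read_camera("top")
a=cv2.resize(s["frame"][210:345,270:345],None,fx=4.4,fy=4.4,interpolation=cv2.INTER_CUBIC)
b=cv2.resize(t["frame"][220:295,290:440],None,fx=3,fy=3,interpolation=cv2.INTER_CUBIC)
im=np.zeros((600,800,3),np.uint8);im[:a.shape[0],:a.shape[1]]=a;im[:b.shape[0],340:340+b.shape[1]]=b
cv2.imwrite("pics/z1.png",im[:,:,::-1])
g=t["frame"].max(2); 
m=np.zeros_like(g);m[222:268,300:430]=(g[222:268,300:430]<60)*255
for r in [cv2.MORPH_OPEN]:
    m=cv2.morphologyEx(m,r,cv2.getStructuringElement(cv2.MORPH_ELLIPSE,(9,9)))
n,l,st,ce=cv2.connectedComponentsWithStats(m)
for i in range(1,n): print(st[i],ce[i],ray(t,*ce[i],.208).round(4))
# knob silhouettes in the side view, ray onto z=.208
g=s["frame"].max(2);m=np.zeros_like(g);m[215:275,290:340]=(g[215:275,290:340]<60)*255
n,l,st,ce=cv2.connectedComponentsWithStats(m)
for i in range(1,n):
    if st[i][4]>20: print('side',st[i],ce[i],ray(s,*ce[i],.208).round(4))
E
```

```text
[316 230  18  17 234] [324.46581197 237.83333333] [0.4864 0.0167 0.208 ]
[358 238  17  17 232] [366.12068966 245.875     ] [ 0.4659 -0.0912  0.208 ]
[400 246  17  17 232] [408.12068966 253.875     ] [ 0.4455 -0.1995  0.208 ]
side [321 250  15   8  25] [329.6 254.6] [ 0.4478 -0.2074  0.208 ]
```

View pics/z1.png

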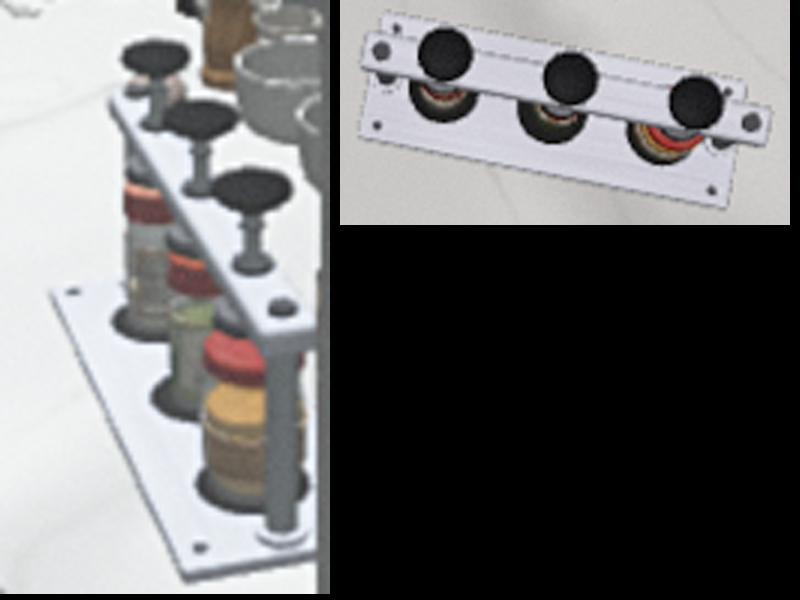

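The wide honey jar, with its amber body, is on the right (-y) seat. The knob spacing comes out at 0.110 m, as specified. I'll close the gripper and approach in front of the cabinets, then look before pressing.

```bash
python3 - <<'E'
from h import *
from scipy.spatial.transform import Rotation as R
K=np.array([.4455,-.1995])
s=vision.read_camera("side");print(px(s,[*K,.217]),ray(s,327.5,252.7,.211))
yaw=np.arctan2(-.0204,-.1083)
best=None
for k in (0,1,2,3):
    y=np.array([np.cos(yaw+k*np.pi/2),np.sin(yaw+k*np.pi/2),0]);z=np.array([0,0,-1.])
    q=R.from_matrix(np.c_[np.cross(y,z),y,z]).as_quat()
    j=kinematics.solve_ik([*K,.3],q)
    if j is not None: 
        print(k,np.round(j,2))
        if best is None or abs(j[5])<best[0]: best=(abs(j[5]),q)
q=best[1];np.save("q.npy",q)
hand.move_gripper(0,40)
q0=get_obs()["orientation"]
bot.servo_line([.30,.36,.36],q0,.3)
bot.reach([.40,-.1,.36],q)
bot.servo_line([*K,.27],q,.15)
bot.dwell(.3)
o=get_obs();print(o["time_s"],o["position"],o["wrist_force"],o["gripper_width"])
s=vision.read_camera("side");t=vision.read_camera("top")
a=cv2.resize(s["frame"][150:345,245:345],None,fx=3,fy=3,interpolation=cv2.INTER_CUBIC)
b=cv2.resize(t["frame"][180:330,290:440],None,fx=3,fy=3,interpolation=cv2.INTER_CUBIC)
im=np.zeros((600,800,3),np.uint8);im[:a.shape[0],:a.shape[1]]=a;im[:b.shape[0],340:340+b.shape[1]]=b
cv2.imwrite("pics/z2.png",im[:,:,::-1]);print(px(s,[*K,.253]))
E
```

```text
[327.31854071 250.38039267] [ 0.44543175 -0.20057876  0.211     ]
0 [-0.42  0.09  1.86 -0.    1.2   2.53]
1 [-0.42  0.09  1.86 -0.    1.2   0.96]
2 [-0.42  0.09  1.86 -0.    1.2  -0.61]
3 [-0.42  0.09  1.86 -0.    1.2  -2.18]
5.1 [ 0.4455924  -0.19927044  0.27044054] [ 0.22802682 -0.19458626  0.19601293] -0.0002447134350063847
[327.28422553 237.26539437]
```

View pics/z2.png

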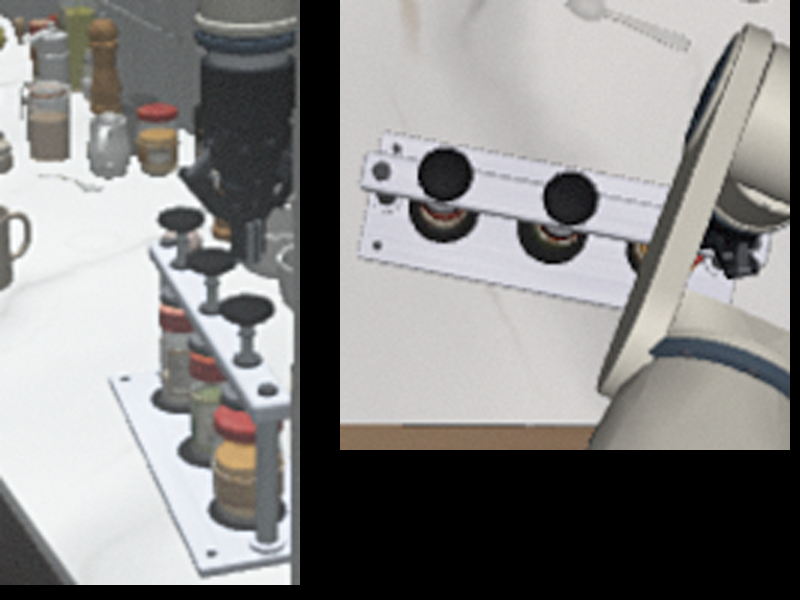

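The two camera views agree on the knob position to about 1 mm. The fingertips, at (327,237), are centred above the right knob. Next I'll press in steps while watching the force.

```bash
python3 - <<'E'
from h import *
K=[.4455,-.1995];q=np.load("q.npy")
bot.servo_line([*K,.238],q,.1);bot.dwell(.2)
f0=get_obs()["wrist_force"][2]
for d in (-2,2,8,14,18,20,22):
    bot.servo_line([*K,.234-d/1000],q,.03);bot.dwell(.15)
    o=get_obs();f=o["wrist_force"][2]-f0
    print(d,round(o["time_s"],2),np.round(o["position"],4),round((.234-o["position"][2])*1e3,1),np.round(f,2),np.round(o["wrist_force"][:2],1))
    if f>15 or (d==8 and not 2<f<6): print("stop");break
s=vision.read_camera("side")
a=cv2.resize(s["frame"][200:345,245:345],None,fx=4,fy=4,interpolation=cv2.INTER_CUBIC)
cv2.imwrite("pics/z3.png",a[:,:,::-1])
E
```

```text
-2 6.27 [ 0.4455 -0.1995  0.2361] -2.1 0.13 [-0.5  0.5]
2 6.7 [ 0.4458 -0.1996  0.2323] 1.7 2.4 [1.6 0.1]
8 7.2 [ 0.4457 -0.1996  0.2261] 7.9 3.83 [2.1 0.2]
14 7.7 [ 0.4457 -0.1996  0.2202] 13.8 4.57 [ 3.3 -1.3]
18 8.13 [ 0.4457 -0.1996  0.2166] 17.4 10.83 [ 0.5 -0.3]
20 8.53 [ 0.4457 -0.1996  0.2148] 19.2 11.64 [-1.5  0.5]
22 8.93 [ 0.4457 -0.1996  0.2129] 21.1 13.32 [-0.8  1. ]
```

View pics/z3.png

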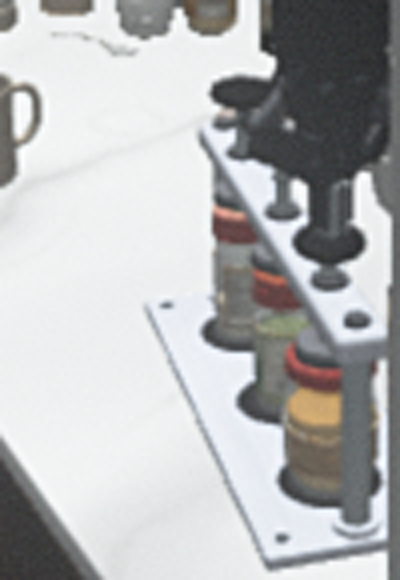

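The knob is down, its pad is on the red lid, and the 13.3 N reading matches the 22 mm specification. The jar and its neighbours haven't moved. I'll hold and hand in.

```bash
python3 - <<'E'
from h import *
for i in range(4):
    bot.dwell(1.4);o=get_obs();print(round(o["time_s"],2),np.round(o["position"],4),np.round(o["wrist_force"],2))
print(hand_in())
E
```

```text
10.38 [ 0.4457 -0.1996  0.2129] [-0.14 -0.15 13.68]
11.78 [ 0.4457 -0.1996  0.2129] [ 0.6   0.13 12.59]
13.18 [ 0.4457 -0.1996  0.2129] [-0.5   0.98 13.87]
14.58 [ 0.4457 -0.1996  0.2129] [-0.54  0.09 13.68]
the job is handed in; nothing more can be done
None
```

The job is handed in: I pressed the right (-y) plunger, over the honey jar, about 21 mm down and held it steady at about 13 N for over 5 s, still holding at hand-in; the judge's verdict was not shown.

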